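Find the softest spring pad and mark it with its tag

ROBOT

A 6-joint arm with a two-finger parallel gripper is mounted at the origin on the work surface. World frame = base frame: x ahead of the robot, y to its left, z up, the work surface at z = 0. Lengths are in mm, angles in degrees, forces in N, time in s.
With the tool pointing down it reaches from about 275 to 750 mm from the base axis. Payload 10.2 kg.
Tool frame: the origin (TCP) lies between the finger pads; the fingertips stand 17 mm ahead of it and the grasp point (between the pads) lies 2 mm behind it; z points along the fingers, y is the line along which they close (so a half turn about z gives the same grasp; the last joint's range is limited). The gripper opens to 88 mm and grips with 3 to 60 N. Pads are 18 mm wide; open, the fingers measure 123 mm over their backs; the gripper's body (75 mm by 187 mm) begins 45 mm behind the grasp point.
Start: joints at [54.523, 17.928, 85.812, -0, 76.261, -12.8], TCP at [202.425, 484.413, 255.72] pointing down, gripper open.
Joint ranges: [-168.41, 168.41], [-55.51, 124.54], [10.69, 146.95], [-70.63, 250.63], [1, 178], [-165.06, 165.06]. Speed limits (degrees/s): [136.94, 136.94, 172.46, 180, 180, 180].

INTERFACE

Orientations are given as [roll, pitch, yaw] about the fixed x, y, z axes, in that order (R = Rz(yaw) Ry(pitch) Rx(roll)).
In Python, from bench import manip gives the robot as it stands.
- The arm moves only by the shell command python3 -m handwheel 'ROWS' [OPENING] [FORCE]. ROWS is JSON, a list of rows, each an object with "slide": the shift along the tool's x, y, z in m, a list of three; "rotation": the turn, a rotation vector about the tool's x, y, z in degrees, a list of three. In form: [{"slide": [dx, dy, dz], "rotation": [rx, ry, rz]}, ...]. A call has 1 to 20 rows; each row is the pose to reach, as a shift and turn from the pose commanded when the call began, along the tool's axes at that moment; what a row does not reach only later rows make up. A row lasts 1/12 s, in which the tool goes at most 41.7 mm and 7.16 degrees, less where a joint would pass 70% of its speed; a pose out of reach is approached as far as the arm can. A call with a gripper value outside its range is refused whole. OPENING is the opening, from 0 (shut) to 1 (fully open), set as the call begins (- or left out, the last holds). The fingers move at their own pace and stop on an object; FORCE is the grip in N (left out, the last holds). Time passes only in rows, so rows that repeat a pose let the fingers close. It gives the time, the measured TCP pose, the force, the opening and the grip force at its end, in the units of the state.
- manip.get_state(): the state, without advancing time (a new reading comes with each control period).
- manip.capture(name): name is "scene" or "side" or "wrist"; returns the picture (400x640x3 uint8, blue, green, red); there is no depth.
- manip.calibration(name): a dict with "fov_y" (degrees; the focal length in pixels is half the picture's height over the tangent of half this angle, whatever the lens; pixels are square), "cx", "cy" (the principal point, pixels), "R" (3x3) and "t" (3): a world point X has camera coordinates R X + t. Camera axes: x right, y down, z forward; pixel columns grow to the right and rows downward; lengths in mm; the calibration is good to about 2 mm. A picture is of the moment at which its call begins: read the wrist's pose just before it. calibration takes no time and is no camera call; for the wrist camera it gives the pose at the moment of the call.
- manip.close_job(): hands the job in; it is judged then, once.
The state is a dict: "t": time; "joint_pos": joint angles; "joint_vel": joint speeds; "joint_efforts": joint torques, N m; "ee_pos": TCP position; "tcp_rot": TCP orientation; "ft_force": force on the tool from outside, world axes, zero at the start; "wrist_torque": the same for the moment, N m; "gripper_width": finger opening in mm; "finger_force": force on a finger pad.
Only numpy, scipy, OpenCV 4.12 (cv2) and the standard library are available. Lean on these libraries where they do the work, as an engineer would, in place of code of your own. Each camera call takes 0.05 s, during which the arm holds its last target. There are 200 camera calls.

TASK

Working from the robot's left to its right, press each of the three black pads gently, several millimetres down, to feel its spring; then push the orange tag on the block of the softest pad all the way down and leave it there. Leave the other two tags up, and do not lift or disturb anything else on the table; nothing is to be gripped.

Things in the scene. Friction and masses are not known exactly. Their poses are not given: they have to be found in the camera images.
- block_left: the left one (as the robot sees it; left is +y) of three look-alike test blocks screwed to the table: plywood 150 (its x) x 64 (its y) x 40 mm. Origin at the centre of its underside, z up, its x axis pointing roughly away from the robot (turned up to 0.25 rad). The three pads' springs look alike, are dealt out anew at each start, and each is about twice as stiff as the next softer
- pad_left_top (a point): centre of the top face, at rest, of this block's round black rubber pad (60 mm across, 12 thick, on a steel coil): 66 mm above the table, 45 mm along the block's +x from its centre. This point stays put when the pad moves. The pad goes 10 mm straight down to a stop and springs back; linear spring, 0.3 N preload; 6 mm down it pushes back with 2 to 9 N
- tag_left (a joint): how far this block's tag is pushed down: 0 up, 0.012 m fully down at its stop. It has no spring, slides stiffly (about 8 N) and stays where it is left; over its last 4 mm its lip also presses this block's pad down (up to 6 N more), and keeps it 4 mm down
- tag_left_top (a point): centre of the top face of this block's orange tag (22 x 30 mm), 45 mm along the block's -x (robot's side) from its centre; moves with the tag: up, 78 mm above the table; fully down, 66 mm, 1 mm above its black collar (30 x 38 mm). A lip 16 mm wide, 4 thick, level with the tag's top, runs from it along the block's +x to 66 mm from this point, 6 mm over the pad's rim
- block_middle: the middle one (as the robot sees it; left is +y) of three look-alike test blocks screwed to the table: plywood 150 (its x) x 64 (its y) x 40 mm. Origin at the centre of its underside, z up, its x axis pointing roughly away from the robot (turned up to 0.25 rad). The three pads' springs look alike, are dealt out anew at each start, and each is about twice as stiff as the next softer
- pad_middle_top (a point): centre of the top face, at rest, of this block's round black rubber pad (60 mm across, 12 thick, on a steel coil): 66 mm above the table, 45 mm along the block's +x from its centre. This point stays put when the pad moves. The pad goes 10 mm straight down to a stop and springs back; linear spring, 0.3 N preload; 6 mm down it pushes back with 2 to 9 N
- tag_middle (a joint): how far this block's tag is pushed down: 0 up, 0.012 m fully down at its stop. It has no spring, slides stiffly (about 8 N) and stays where it is left; over its last 4 mm its lip also presses this block's pad down (up to 6 N more), and keeps it 4 mm down
- tag_middle_top (a point): centre of the top face of this block's orange tag (22 x 30 mm), 45 mm along the block's -x (robot's side) from its centre; moves with the tag: up, 78 mm above the table; fully down, 66 mm, 1 mm above its black collar (30 x 38 mm). A lip 16 mm wide, 4 thick, level with the tag's top, runs from it along the block's +x to 66 mm from this point, 6 mm over the pad's rim
- block_right: the right one (as the robot sees it; left is +y) of three look-alike test blocks screwed to the table: plywood 150 (its x) x 64 (its y) x 40 mm. Origin at the centre of its underside, z up, its x axis pointing roughly away from the robot (turned up to 0.25 rad). The three pads' springs look alike, are dealt out anew at each start, and each is about twice as stiff as the next softer
- pad_right_top (a point): centre of the top face, at rest, of this block's round black rubber pad (60 mm across, 12 thick, on a steel coil): 66 mm above the table, 45 mm along the block's +x from its centre. This point stays put when the pad moves. The pad goes 10 mm straight down to a stop and springs back; linear spring, 0.3 N preload; 6 mm down it pushes back with 2 to 9 N
- tag_right (a joint): how far this block's tag is pushed down: 0 up, 0.012 m fully down at its stop. It has no spring, slides stiffly (about 8 N) and stays where it is left; over its last 4 mm its lip also presses this block's pad down (up to 6 N more), and keeps it 4 mm down
- tag_right_top (a point): centre of the top face of this block's orange tag (22 x 30 mm), 45 mm along the block's -x (robot's side) from its centre; moves with the tag: up, 78 mm above the table; fully down, 66 mm, 1 mm above its black collar (30 x 38 mm). A lip 16 mm wide, 4 thick, level with the tag's top, runs from it along the block's +x to 66 mm from this point, 6 mm over the pad's rim
- red_button: spare push button standing upright between two blocks, steel body 22 mm across, red cap, 28 mm tall; origin at the centre of its underside; a bystander
- green_button: spare push button standing upright between two blocks, steel body 22 mm across, green cap, 28 mm tall; origin at the centre of its underside; a bystander
- triangle_panel: brown triangular board, about 95 mm a side and 6 mm thick, with a red and a green button 6 mm high, lying flat beyond the blocks; origin at the centre of its underside; a bystander
- screwdriver: screwdriver about 180 mm long lying beyond the blocks; a bystander
- can: red can, 56 mm across, 110 mm tall, standing at the left; origin at the centre of its underside; a bystander
- parts_box: open brown cardboard box 100 x 120 x 50 mm with button parts, at the right; origin at the centre of its underside; a bystander
- mouse: black computer mouse 100 x 58 x 30 mm at the left; origin at the centre of its underside; a bystander
There are look-alikes about, which are no part of the job. Leave any green or yellow look-alike of the block_middle alone.

How it is judged:
By the outcome, as a careful person would: the job done as asked, in the order asked, and still so for the second after the job is handed in, with the robot touching nothing.
It also fails if it takes over 58 s, if anything falls off the work surface, if the arm or the gripper's body presses on something with over 40 N, if the wrist force passes 120 N, or if a joint passes its speed limit or range.

## Working session

There is one attempt and no reset: what is moved stays moved. The work goes in short steps, Python scripts to look and compute and a shell command to move; the robot and the scene stay as the last step left them, time stands still between calls to the robot, and variables do not carry over. Pictures are saved under pics/ and viewed, at most 10 in all, crops included, and the job is handed in when it is done.

```bash
mkdir -p pics
python3 - <<'E'
from bench import manip
import cv2,numpy as np
s=manip.get_state();print(s)
for n in("scene","side"):
    im=manip.capture(n);cv2.imwrite(f"pics/{n}0.png",im);c=manip.calibration(n);print(n,c)
E
```

```text
{'t': 0.0, 'joint_pos': array([ 5.45243806e+01,  1.79579872e+01,  8.58543321e+01,  2.12125438e-04,
        7.62577055e+01, -1.28007388e+01]), 'joint_vel': array([ 0.07246789, -0.03373549,  0.05613656,  0.09400283, -0.02930971,
        0.04070049]), 'joint_efforts': array([ 2.41910511e-04, -4.02218235e+01, -2.52264798e+01,  6.93951314e-02,
        3.53350828e-02, -1.04571643e-04]), 'ee_pos': array([202.27699321, 484.23279079, 255.17193286]), 'tcp_rot': array([-1.79931761e+02, -1.57156173e-02,  1.57325060e+02]), 'ft_force': array([-0.79376005, -0.44877679, -0.20402009]), 'wrist_torque': array([-0.00223055,  0.00160713,  0.04125236]), 'finger_force': 0.0, 'gripper_width': 88.20528974851682}
scene {'fov_y': 57.34251597631081, 'cx': 314.0133906052163, 'cy': 196.70779097573123, 'R': array([[ 0.28500951,  0.95846357,  0.01082376],
       [ 0.76101397, -0.21940137, -0.61050862],
       [-0.58277552,  0.1822378 , -0.79193565]]), 't': array([-169.83656401, -351.61662765, 1235.76888128])}
side {'fov_y': 54.331291258181786, 'cx': 317.0841686962594, 'cy': 194.3835678654705, 'R': array([[ 0.98171324, -0.19033053, -0.0036601 ],
       [-0.1491335 , -0.75698757, -0.63618317],
       [ 0.11831443,  0.62509528, -0.77152938]]), 't': array([-508.89403602,  125.69524547, 1068.71234976])}
```

View pics/scene0.png

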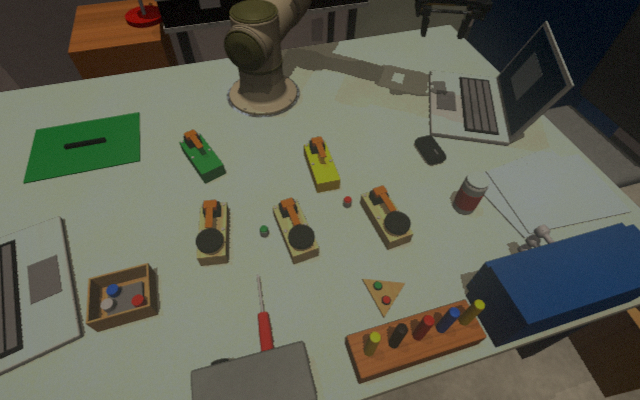

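View pics/side0.png

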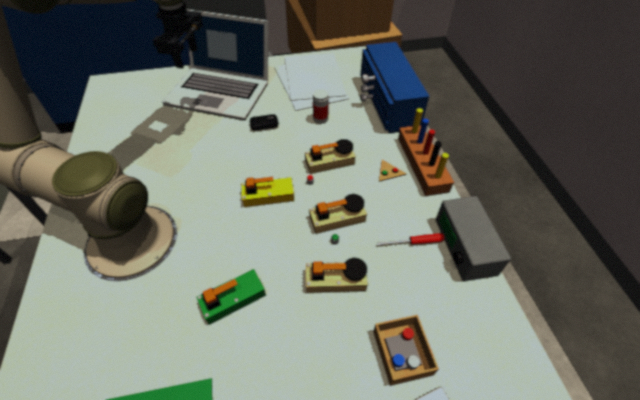

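The scene view shows three plywood blocks with black pads: left pad at (396,222), middle (302,237), right (210,240). In the side view they are at (345,147), (353,204) and (355,270).

Things that could be taken for these are the yellow block at scene (321,163) and the green block at (201,153). Both have an orange tag but no pad, and neither is plywood, so I reject both.

```bash
cat > h.py <<'E'
import numpy as np,cv2
def ray(c,p,h=400):
    f=h/2/np.tan(np.radians(c["fov_y"]/2));R=np.array(c["R"]);t=np.array(c["t"])
    d=R.T@np.array([(p[0]-c["cx"])/f,(p[1]-c["cy"])/f,1.]);return -R.T@t,d/np.linalg.norm(d)
def plane(c,p,z):
    o,d=ray(c,p);return o+d*(z-o[2])/d[2]
def tri(a,b):
    (o1,d1),(o2,d2)=a,b
    k=np.linalg.lstsq(np.c_[d1,-d2],o2-o1,rcond=None)[0];A=o1+k[0]*d1;B=o2+k[1]*d2
    return (A+B)/2,np.linalg.norm(A-B)
def blob(m,seed):
    n,l,st,ce=cv2.connectedComponentsWithStats(m.astype(np.uint8)*255)
    d=[np.hypot(*(ce[i]-seed)) if st[i,4]>15 else 1e9 for i in range(1,n)];return l==1+int(np.argmin(d))
E
python3 - <<'E'
from h import *
from bench import manip
S={"scene":[(396,222),(302,237),(210,240)],"side":[(345,147),(353,204),(355,270)]}
O={"scene":[(381,200),(291,214),(209,214)],"side":[(325,153),(333,210),(329,269)]}
P={};T={};tiles=[]
for n in S:
    im=cv2.imread(f"pics/{n}0.png");hsv=cv2.cvtColor(im,cv2.COLOR_BGR2HSV);c=manip.calibration(n)
    dark=hsv[...,2]<75;org=(hsv[...,0]<16)&(hsv[...,1]>150)&(hsv[...,2]>90)
    vis=im.copy()
    for i in range(3):
        b=cv2.morphologyEx((dark).astype(np.uint8),cv2.MORPH_OPEN,np.ones((7,7)));b=blob(b,S[n][i]);o=blob(org,O[n][i])
        h=cv2.convexHull(np.argwhere(b)[:,::-1].astype(np.int32));e=cv2.fitEllipse(h);P[n,i]=e
        q=np.argwhere(o)[:,::-1].astype(float);T[n,i]=q.mean(0)
        print(n,i,"pad",np.round(e,1) if 0 else [np.round(x,1) for x in e],b.sum(),"z66",plane(c,e[0],66).round(),"org",q.mean(0).round(1),o.sum(),plane(c,q.mean(0),76).round())
        vis[b]=vis[b]//2+np.array([128,0,0],np.uint8);cv2.drawMarker(vis,tuple(int(v) for v in q.mean(0)),(255,0,255),0,4)
        x,y=S[n][i];tiles.append(cv2.resize(np.hstack([z[max(0,y-45):y+25,x-50:x+30] for z in (im,)]+[vis[y-45:y+25,x-50:x+30]]),None,fx=1.6*1.0,fy=1.6*1.0,interpolation=cv2.INTER_CUBIC))
cs,cd=manip.calibration("scene"),manip.calibration("side")
for i in range(3):
    print(i,"pad",tri(ray(cs,P["scene",i][0]),ray(cd,P["side",i][0])),"org",tri(ray(cs,T["scene",i]),ray(cd,T["side",i])))
cv2.imwrite("pics/t.png",np.vstack([np.hstack(tiles[:3]),np.hstack(tiles[3:])]))
E
```

```text
scene 0 pad [array([396.6, 222.8]), array([23.2, 26.2]), np.float64(112.7)] 478 z66 [646. 182.  66.] org [384.  196.9] 198 [575. 179.  76.]
scene 1 pad [array([300.9, 236.9]), array([25. , 26.2]), np.float64(95.9)] 512 z66 [621. -39.  66.] org [290.6 209.7] 222 [550. -44.  76.]
scene 2 pad [array([209.3, 240.3]), array([24.8, 27.7]), np.float64(64.9)] 545 z66 [ 574. -235.   66.] org [209.1 211.5] 227 [ 503. -225.   76.]
side 0 pad [array([343.8, 146.9]), array([15.7, 15.9]), np.float64(50.7)] 194 z66 [638. 179.  66.] org [322.6 147.1] 106 [571. 180.  76.]
side 1 pad [array([353.3, 203.3]), array([18.5, 19.4]), np.float64(103.3)] 258 z66 [611. -42.  66.] org [330.4 204.9] 166 [547. -43.  76.]
side 2 pad [array([354.7, 269.5]), array([21.8, 23.6]), np.float64(1.5)] 398 z66 [ 564. -239.   66.] org [326.7 266.7] 240 [ 499. -224.   76.]
0 pad (array([640.46566216, 187.15508137,  56.81824873]), np.float64(1.7827625138404357)) org (array([572.00802217, 182.30827463,  72.52071284]), np.float64(2.591645464320992))
1 pad (array([614.33868193, -36.21536671,  56.17028597]), np.float64(3.0035030812114094)) org (array([547.67662622, -42.67039612,  74.06571396]), np.float64(2.3753177569204285))
2 pad (array([ 566.87078086, -235.24420409,   57.17117591]), np.float64(2.4244256946019562)) org (array([ 499.81191127, -224.07693501,   73.7753554 ]), np.float64(3.357548491007547))
```

View pics/t.png

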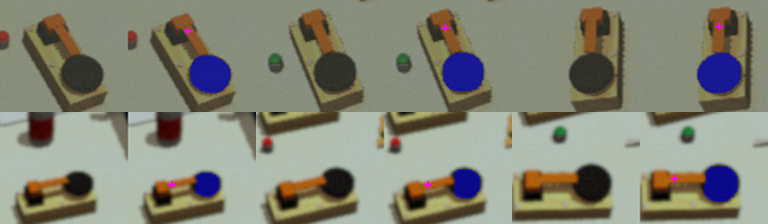

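The masks fit all three pads in both views. The dark blob centres come out at z≈57, which is right because they include the pad sides below the 66 mm top. The orange parts come out at z≈73 (expected 74–78). I'll go above the left block with the fingers shut and take a closer look.

```bash
python3 -m handwheel '[{"slide":[-0.035,-0.009,0.002],"rotation":[0,0,-2]},{"slide":[-0.07,-0.018,0.004],"rotation":[0,0,-4]},{"slide":[-0.105,-0.028,0.005],"rotation":[0,0,-6]},{"slide":[-0.14,-0.037,0.007],"rotation":[0,0,-8]},{"slide":[-0.175,-0.046,0.009],"rotation":[0,0,-10]},{"slide":[-0.21,-0.055,0.011],"rotation":[0,0,-12]},{"slide":[-0.245,-0.064,0.013],"rotation":[0,0,-14]},{"slide":[-0.28,-0.073,0.014],"rotation":[0,0,-16]},{"slide":[-0.315,-0.082,0.016],"rotation":[0,0,-18]},{"slide":[-0.35,-0.092,0.018],"rotation":[0,0,-20]},{"slide":[-0.385,-0.101,0.02],"rotation":[0,0,-21]},{"slide":[-0.42,-0.11,0.022],"rotation":[0,0,-22]},{"slide":[-0.455,-0.119,0.023],"rotation":[0,0,-22.7]},{"slide":[-0.485,-0.127,0.025],"rotation":[0,0,-22.7]},{"slide":[-0.485,-0.127,0.025],"rotation":[0,0,-22.7]},{"slide":[-0.485,-0.127,0.025],"rotation":[0,0,-22.7]},{"slide":[-0.485,-0.127,0.025],"rotation":[0,0,-22.7]},{"slide":[-0.485,-0.127,0.025],"rotation":[0,0,-22.7]}]' 0
python3 - <<'E'
from h import *
from bench import manip
c=manip.calibration("wrist");im=manip.capture("wrist");cv2.imwrite("pics/w0.png",im);print(c)
np.save("w0.npy",c,allow_pickle=True);s=manip.get_state();print(s["t"],s["ee_pos"],s["tcp_rot"],s["ft_force"])
E
```

```text
t: 1.6
ee_pos: [600.2, 181.1, 230.9]
tcp_rot: [180.0, -0.0, -179.9]
ft_force: [0.8, 0.9, 0.4]
gripper_width: 0.6
finger_force: 0.0
{'fov_y': 64.19523378628381, 'cx': 325.31427029492244, 'cy': 193.01298213893165, 'R': array([[-9.58534527e-04,  9.99999093e-01,  9.45792305e-04],
       [ 9.54971458e-01,  6.34759949e-04,  2.96697002e-01],
       [ 2.96696133e-01,  1.18759898e-03, -9.54971201e-01]]), 't': array([-181.589878  , -606.86254926,  187.38426245])}
1.65 [600.24462397 181.20011837 231.03363393] [ 1.79993308e+02  3.96128770e-03 -1.79900110e+02] [-0.65307169 -0.61500845 -0.37987498]
```

View pics/w0.png

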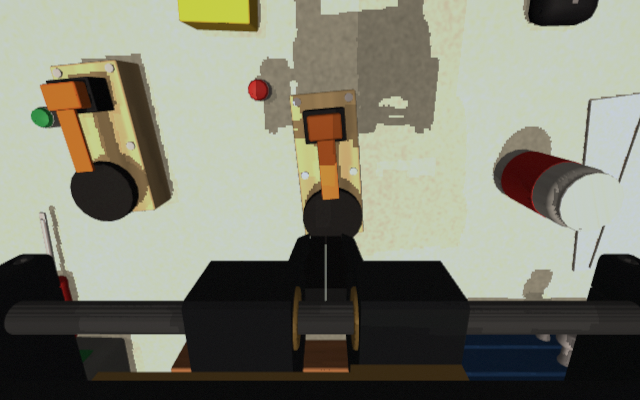

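The wrist view shows the left block's tag top at (324,126), its lip running to (330,197), and its pad at (332,214), partly hidden by the fingers. The middle pad is at (103,190). I'll move 60 mm further out so the pad is clear, which also gives a second view.

```bash
python3 -m handwheel '[{"slide":[-0.02,0,0],"rotation":[0,0,0]},{"slide":[-0.04,0,0],"rotation":[0,0,0]},{"slide":[-0.06,0,0],"rotation":[0,0,0]},{"slide":[-0.06,0,0],"rotation":[0,0,0]},{"slide":[-0.06,0,0],"rotation":[0,0,0]}]'
cat > w.py <<'E'
from h import *
from bench import manip
import sys
def look(tag,guess):   # guess: pad xyz, tag xyz (mm)
    c=manip.calibration("wrist");im=manip.capture("wrist");cv2.imwrite(f"pics/{tag}.png",im)
    hsv=cv2.cvtColor(im,cv2.COLOR_BGR2HSV);f=200/np.tan(np.radians(c["fov_y"]/2));out=[]
    for k,X in enumerate(guess):
        v=np.array(c["R"])@np.array(X,float)+c["t"];px=(f*v[0]/v[2]+c["cx"],f*v[1]/v[2]+c["cy"])
        m=(hsv[...,2]<80)&(hsv[...,1]<120) if k==0 else (hsv[...,0]<18)&(hsv[...,1]>140)&(hsv[...,2]>60)
        m=cv2.morphologyEx(m.astype(np.uint8),cv2.MORPH_OPEN,np.ones((25,25) if k==0 else (21,21)))
        b=blob(m,px);q=cv2.convexHull(np.argwhere(b)[:,::-1].astype(np.int32))
        e=cv2.fitEllipse(q) if k==0 else cv2.minAreaRect(q)
        print(tag,"pad" if k==0 else "tag","guess px",np.round(px),"found",np.round(e[0],1),np.round(e[1],1),round(e[2]),int(b.sum()),"on plane",plane(c,e[0],(66,78)[k]).round(1),"size mm",np.round(np.array(e[1])*(v[2]/f),1))
        cv2.drawContours(im,[q],-1,(255,0,255),1);out.append((ray(c,e[0]),e))
    cv2.imwrite(f"pics/{tag}v.png",im);return out
E
python3 - <<'E'
from w import *
look("w1",[(640,186,66),(551,181,78)])
look("w1b",[(614,-37,66),(525,-45,78)])
E
```

```text
t: 2.07
ee_pos: [660.7, 180.9, 230.3]
tcp_rot: [180.0, -0.0, -179.9]
ft_force: [-0.2, -0.6, 0.2]
gripper_width: 0.8
finger_force: 0.0
w1 pad guess px [330. 157.] found [333.  156.4] [61.7 63.3] 72 2690 on plane [639.5 189.   66. ] size mm [57.3 58.8]
w1 tag guess px [324.  51.] found [324.5  52.5] [29. 35.] 90 1049 on plane [552.1 181.1  78. ] size mm [23.5 28.3]
w1b pad guess px [ 83. 129.] found [ 91.2 128.7] [61.4 75.5] 114 3380 on plane [613.9 -30.   66. ] size mm [55.6 68.3]
w1b tag guess px [37. 15.] found [47.5 21. ] [38. 43.] 90 1480 on plane [528.9 -37.6  78. ] size mm [29.9 33.8]
```

View pics/w1v.png

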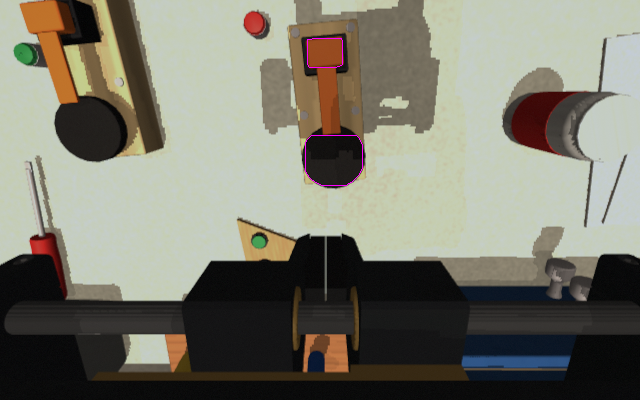

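The left block's pad and tag are outlined cleanly. The pad is 58 mm across at (333,156), which is (639.5,189) on the table. The tag is 24x28 mm at (552,181). They are 88 mm apart where 90 is expected, so this holds. I'll go down over the left pad and press it.

```bash
python3 -m handwheel '[{"slide":[0.01,0.004,0.01],"rotation":[0,0,0]},{"slide":[0.0215,0.008,0.03],"rotation":[0,0,0]},{"slide":[0.0215,0.008,0.055],"rotation":[0,0,0]},{"slide":[0.0215,0.008,0.08],"rotation":[0,0,0]},{"slide":[0.0215,0.008,0.105],"rotation":[0,0,0]},{"slide":[0.0215,0.008,0.125],"rotation":[0,0,0]},{"slide":[0.0215,0.008,0.136],"rotation":[0,0,0]},{"slide":[0.0215,0.008,0.141],"rotation":[0,0,0]},{"slide":[0.0215,0.008,0.141],"rotation":[0,0,0]},{"slide":[0.0215,0.008,0.141],"rotation":[0,0,0]},{"slide":[0.0215,0.008,0.141],"rotation":[0,0,0]}]'
python3 -m handwheel '[{"slide":[0,0,0.002],"rotation":[0,0,0]},{"slide":[0,0,0.004],"rotation":[0,0,0]},{"slide":[0,0,0.006],"rotation":[0,0,0]},{"slide":[0,0,0.008],"rotation":[0,0,0]},{"slide":[0,0,0.009],"rotation":[0,0,0]},{"slide":[0,0,0.01],"rotation":[0,0,0]},{"slide":[0,0,0.01],"rotation":[0,0,0]},{"slide":[0,0,0.01],"rotation":[0,0,0]}]'
python3 -m handwheel '[{"slide":[0,0,0.001],"rotation":[0,0,0]},{"slide":[0,0,0.002],"rotation":[0,0,0]},{"slide":[0,0,0.003],"rotation":[0,0,0]},{"slide":[0,0,0.003],"rotation":[0,0,0]},{"slide":[0,0,0.003],"rotation":[0,0,0]},{"slide":[0,0,0.003],"rotation":[0,0,0]}]'
python3 -m handwheel '[{"slide":[0,0,0],"rotation":[0,0,0]}]'
python3 -m handwheel '[{"slide":[0,0,0],"rotation":[0,0,0]}]'
```

```text
t: 3.08
ee_pos: [640.0, 188.4, 91.3]
tcp_rot: [180.0, 0.1, -180.0]
ft_force: [-0.5, 0.6, -0.7]
gripper_width: 0.3
finger_force: 0.0
t: 3.75
ee_pos: [639.6, 188.3, 79.9]
tcp_rot: [-180.0, 0.0, -180.0]
ft_force: [-1.0, -0.3, 2.8]
gripper_width: 0.5
finger_force: 1.3
t: 4.25
ee_pos: [639.6, 188.3, 76.9]
tcp_rot: [180.0, 0.0, -180.0]
ft_force: [-1.0, -1.0, 4.9]
gripper_width: 0.3
finger_force: 2.5
t: 4.33
ee_pos: [639.6, 188.3, 76.9]
tcp_rot: [180.0, 0.0, -180.0]
ft_force: [-1.4, 0.0, 5.0]
gripper_width: 0.4
finger_force: 2.5
t: 4.42
ee_pos: [639.6, 188.3, 76.9]
tcp_rot: [180.0, 0.0, -180.0]
ft_force: [-0.8, -0.2, 5.3]
gripper_width: 0.9
finger_force: 2.5
```

The left pad pushes back about 5 N at 6 mm. Next I'll lift, move over to the middle pad and look.

```bash
python3 -m handwheel '[{"slide":[0,0,-0.005],"rotation":[0,0,0]},{"slide":[0,0,-0.02],"rotation":[0,0,0]},{"slide":[0,0,-0.05],"rotation":[0,0,0]},{"slide":[0,0,-0.08],"rotation":[0,0,0]},{"slide":[0.005,-0.03,-0.11],"rotation":[0,0,0]},{"slide":[0.005,-0.06,-0.14],"rotation":[0,0,0]},{"slide":[0.005,-0.095,-0.15],"rotation":[0,0,0]},{"slide":[0.005,-0.13,-0.15],"rotation":[0,0,0]},{"slide":[0.005,-0.165,-0.15],"rotation":[0,0,0]},{"slide":[0.005,-0.2,-0.15],"rotation":[0,0,0]},{"slide":[0.005,-0.221,-0.15],"rotation":[0,0,0]},{"slide":[0.005,-0.221,-0.15],"rotation":[0,0,0]},{"slide":[0.005,-0.221,-0.15],"rotation":[0,0,0]},{"slide":[0.005,-0.221,-0.15],"rotation":[0,0,0]}]'
python3 - <<'E'
from w import *
look("w2",[(614,-33,66),(525,-43,78)])
a=look("w2r",[(567,-235,66),(478,-221,78)])
print(manip.get_state()["ee_pos"])
E
```

```text
t: 5.58
ee_pos: [634.4, -31.8, 226.5]
tcp_rot: [180.0, -0.0, -179.9]
ft_force: [-1.0, 0.6, 0.1]
gripper_width: 0.6
finger_force: 0.0
w2 pad guess px [323. 158.] found [321.4 157.4] [63.2 63.6] 41 2720 on plane [613.4 -34.5  66. ] size mm [58.  58.3]
w2 tag guess px [310.  51.] found [310.5  53. ] [30. 35.] 90 1081 on plane [526.6 -42.7  78. ] size mm [24.  27.9]
w2r pad guess px [ 91. 105.] found [ 97.8 103.7] [64.7 79.1] 123 3603 on plane [ 566.3 -228.9   66. ] size mm [56.4 69. ]
w2r tag guess px [ 73. -17.] found [81.6 33.5] [67.9 22. ] 88 1474 on plane [ 512.8 -222.3   78. ] size mm [51.2 16.6]
[634.50408185 -31.38869984 226.58752317]
```

View pics/w2v.png

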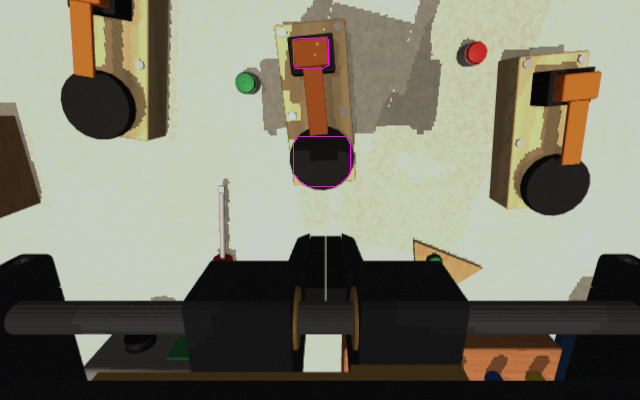

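The middle pad is at (321,157), which is (613.4,-34.5), and its tag at (310,53) is (526.6,-42.7). They are 87 mm apart, so this holds too. I'll press it.

```bash
python3 -m handwheel '[{"slide":[0.01,-0.001,0.01],"rotation":[0,0,0]},{"slide":[0.021,-0.003,0.03],"rotation":[0,0,0]},{"slide":[0.021,-0.003,0.055],"rotation":[0,0,0]},{"slide":[0.021,-0.003,0.08],"rotation":[0,0,0]},{"slide":[0.021,-0.003,0.105],"rotation":[0,0,0]},{"slide":[0.021,-0.003,0.125],"rotation":[0,0,0]},{"slide":[0.021,-0.003,0.133],"rotation":[0,0,0]},{"slide":[0.021,-0.003,0.137],"rotation":[0,0,0]},{"slide":[0.021,-0.003,0.137],"rotation":[0,0,0]},{"slide":[0.021,-0.003,0.137],"rotation":[0,0,0]},{"slide":[0.021,-0.003,0.137],"rotation":[0,0,0]}]'
python3 -m handwheel '[{"slide":[0,0,0.002],"rotation":[0,0,0]},{"slide":[0,0,0.004],"rotation":[0,0,0]},{"slide":[0,0,0.006],"rotation":[0,0,0]},{"slide":[0,0,0.008],"rotation":[0,0,0]},{"slide":[0,0,0.009],"rotation":[0,0,0]},{"slide":[0,0,0.01],"rotation":[0,0,0]},{"slide":[0,0,0.01],"rotation":[0,0,0]},{"slide":[0,0,0.01],"rotation":[0,0,0]}]'
python3 -m handwheel '[{"slide":[0,0,0.001],"rotation":[0,0,0]},{"slide":[0,0,0.002],"rotation":[0,0,0]},{"slide":[0,0,0.003],"rotation":[0,0,0]},{"slide":[0,0,0.003],"rotation":[0,0,0]},{"slide":[0,0,0.003],"rotation":[0,0,0]},{"slide":[0,0,0.003],"rotation":[0,0,0]}]'
python3 -m handwheel '[{"slide":[0,0,0],"rotation":[0,0,0]}]'
python3 -m handwheel '[{"slide":[0,0,0],"rotation":[0,0,0]}]'
```

```text
t: 6.6
ee_pos: [614.2, -35.7, 91.1]
tcp_rot: [-180.0, 0.1, -180.0]
ft_force: [0.1, -0.6, 0.5]
gripper_width: 0.5
finger_force: 0.0
t: 7.27
ee_pos: [613.6, -35.8, 79.8]
tcp_rot: [-180.0, 0.0, -180.0]
ft_force: [0.4, -0.5, 1.2]
gripper_width: 0.3
finger_force: 0.6
t: 7.77
ee_pos: [613.6, -35.8, 76.8]
tcp_rot: [-180.0, 0.0, -180.0]
ft_force: [-0.6, 0.1, 2.2]
gripper_width: 0.1
finger_force: 1.1
t: 7.85
ee_pos: [613.6, -35.8, 76.8]
tcp_rot: [-180.0, 0.0, -180.0]
ft_force: [-0.8, -0.1, 2.0]
gripper_width: 0.5
finger_force: 1.1
t: 7.93
ee_pos: [613.6, -35.8, 76.8]
tcp_rot: [-180.0, 0.0, -180.0]
ft_force: [0.9, -0.9, 1.7]
gripper_width: 0.4
finger_force: 1.2
```

The middle pad gives about 2.1 N at 6 mm. Now for the right pad.

```bash
python3 -m handwheel '[{"slide":[0,0,-0.005],"rotation":[0,0,0]},{"slide":[0,0,-0.02],"rotation":[0,0,0]},{"slide":[0,0,-0.05],"rotation":[0,0,0]},{"slide":[0,0,-0.08],"rotation":[0,0,0]},{"slide":[0.005,-0.03,-0.11],"rotation":[0,0,0]},{"slide":[0.01,-0.06,-0.14],"rotation":[0,0,0]},{"slide":[0.015,-0.095,-0.15],"rotation":[0,0,0]},{"slide":[0.02,-0.13,-0.15],"rotation":[0,0,0]},{"slide":[0.025,-0.165,-0.15],"rotation":[0,0,0]},{"slide":[0.027,-0.197,-0.15],"rotation":[0,0,0]},{"slide":[0.027,-0.197,-0.15],"rotation":[0,0,0]},{"slide":[0.027,-0.197,-0.15],"rotation":[0,0,0]},{"slide":[0.027,-0.197,-0.15],"rotation":[0,0,0]}]'
python3 - <<'E'
from w import *
look("w3",[(567,-232,66),(478,-221,78)])
print(manip.get_state()["ee_pos"])
E
```

```text
t: 9.02
ee_pos: [586.6, -231.9, 226.6]
tcp_rot: [180.0, -0.0, -180.0]
ft_force: [-0.4, 0.2, 0.6]
gripper_width: 0.4
finger_force: 0.0
w3 pad guess px [324. 159.] found [322.9 158.5] [59.  64.8] 93 2719 on plane [ 566.7 -233.2   66. ] size mm [54.2 59.5]
w3 tag guess px [338.  52.] found [341.   54.5] [31. 34.] 90 1072 on plane [ 479.9 -218.4   78. ] size mm [24.8 27.2]
[ 586.74672424 -231.5321248   226.7278407 ]
```

View pics/w3v.png

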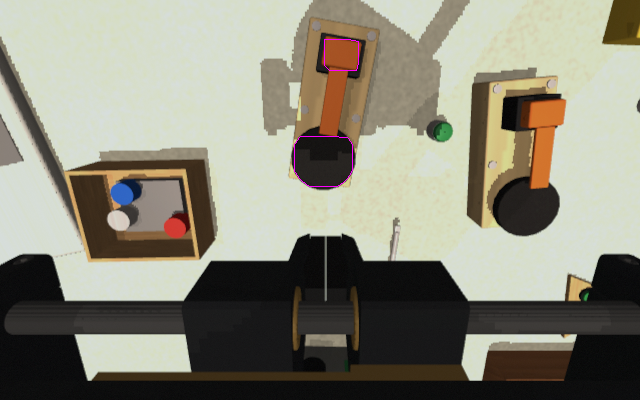

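The right pad is at (323,158), which is (566.7,-233.2), and its tag at (341,54) is (479.9,-218.4). They are 88 mm apart. I'll press it.

```bash
python3 -m handwheel '[{"slide":[0.01,-0.001,0.01],"rotation":[0,0,0]},{"slide":[0.02,-0.001,0.03],"rotation":[0,0,0]},{"slide":[0.02,-0.001,0.055],"rotation":[0,0,0]},{"slide":[0.02,-0.001,0.08],"rotation":[0,0,0]},{"slide":[0.02,-0.001,0.105],"rotation":[0,0,0]},{"slide":[0.02,-0.001,0.125],"rotation":[0,0,0]},{"slide":[0.02,-0.001,0.133],"rotation":[0,0,0]},{"slide":[0.02,-0.001,0.137],"rotation":[0,0,0]},{"slide":[0.02,-0.001,0.137],"rotation":[0,0,0]},{"slide":[0.02,-0.001,0.137],"rotation":[0,0,0]},{"slide":[0.02,-0.001,0.137],"rotation":[0,0,0]}]'
python3 -m handwheel '[{"slide":[0,0,0.002],"rotation":[0,0,0]},{"slide":[0,0,0.004],"rotation":[0,0,0]},{"slide":[0,0,0.006],"rotation":[0,0,0]},{"slide":[0,0,0.008],"rotation":[0,0,0]},{"slide":[0,0,0.009],"rotation":[0,0,0]},{"slide":[0,0,0.01],"rotation":[0,0,0]},{"slide":[0,0,0.01],"rotation":[0,0,0]},{"slide":[0,0,0.01],"rotation":[0,0,0]}]'
python3 -m handwheel '[{"slide":[0,0,0.001],"rotation":[0,0,0]},{"slide":[0,0,0.002],"rotation":[0,0,0]},{"slide":[0,0,0.003],"rotation":[0,0,0]},{"slide":[0,0,0.003],"rotation":[0,0,0]},{"slide":[0,0,0.003],"rotation":[0,0,0]},{"slide":[0,0,0.003],"rotation":[0,0,0]}]'
python3 -m handwheel '[{"slide":[0,0,0],"rotation":[0,0,0]}]'
python3 -m handwheel '[{"slide":[0,0,0],"rotation":[0,0,0]}]'
```

```text
t: 9.98
ee_pos: [567.2, -233.9, 91.1]
tcp_rot: [-179.9, 0.1, -180.0]
ft_force: [1.0, -0.2, 0.6]
gripper_width: 0.4
finger_force: 0.0
t: 10.65
ee_pos: [566.7, -233.8, 80.1]
tcp_rot: [-180.0, 0.0, -180.0]
ft_force: [-1.9, 0.9, 5.2]
gripper_width: 0.3
finger_force: 2.5
t: 11.15
ee_pos: [566.7, -233.8, 77.5]
tcp_rot: [-180.0, 0.0, -180.0]
ft_force: [-2.8, 1.6, 7.6]
gripper_width: 0.2
finger_force: 4.2
t: 11.23
ee_pos: [566.7, -233.8, 77.5]
tcp_rot: [-180.0, 0.0, -180.0]
ft_force: [-2.9, 1.6, 7.6]
gripper_width: 0.5
finger_force: 4.2
t: 11.32
ee_pos: [566.7, -233.9, 77.5]
tcp_rot: [-180.0, 0.0, -180.0]
ft_force: [-2.9, 1.3, 8.6]
gripper_width: 0.4
finger_force: 4.2
```

The right pad gives about 8 N, so the middle one is softest at about 2.1 N. I'll move to the middle tag at about (525.5,-43).

```bash
python3 -m handwheel '[{"slide":[0,0,-0.005],"rotation":[0,0,0]},{"slide":[0,0,-0.02],"rotation":[0,0,0]},{"slide":[0,0,-0.05],"rotation":[0,0,0]},{"slide":[0,0.01,-0.075],"rotation":[0,0,0]},{"slide":[0.01,0.04,-0.085],"rotation":[0,0,0]},{"slide":[0.02,0.075,-0.085],"rotation":[0,0,0]},{"slide":[0.03,0.11,-0.085],"rotation":[0,0,0]},{"slide":[0.04,0.145,-0.085],"rotation":[0,0,0]},{"slide":[0.041,0.175,-0.085],"rotation":[0,0,-3]},{"slide":[0.041,0.191,-0.085],"rotation":[0,0,-5]},{"slide":[0.041,0.191,-0.085],"rotation":[0,0,-5]},{"slide":[0.041,0.191,-0.07],"rotation":[0,0,-5]},{"slide":[0.041,0.191,-0.05],"rotation":[0,0,-5]},{"slide":[0.041,0.191,-0.035],"rotation":[0,0,-5]},{"slide":[0.041,0.191,-0.028],"rotation":[0,0,-5]},{"slide":[0.041,0.191,-0.028],"rotation":[0,0,-5]},{"slide":[0.041,0.191,-0.028],"rotation":[0,0,-5]},{"slide":[0.041,0.191,-0.028],"rotation":[0,0,-5]}]'
python3 - <<'E'
from bench import manip;import cv2
i=manip.capture("wrist");cv2.imwrite("pics/w4.png",i[:, 100:560])
E
```

```text
t: 12.82
ee_pos: [526.1, -43.2, 105.6]
tcp_rot: [-180.0, 0.1, -175.0]
ft_force: [-0.0, -1.3, -0.2]
gripper_width: 0.5
finger_force: 0.0
```

View pics/w4.png

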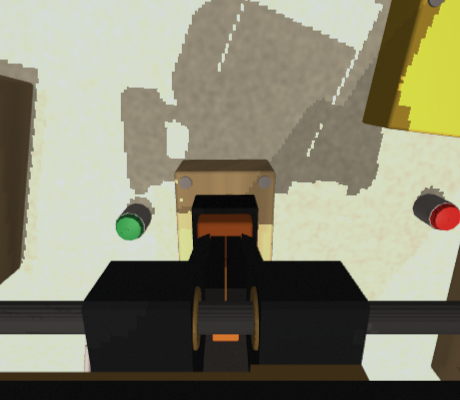

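The crop shows the orange tag at (225,225) directly under the shut fingertips and centred across. The buttons stand well clear. I'll press down in stages.

```bash
python3 -m handwheel '[{"slide":[0,0,0.004],"rotation":[0,0,0]},{"slide":[0,0,0.008],"rotation":[0,0,0]},{"slide":[0,0,0.01],"rotation":[0,0,0]},{"slide":[0,0,0.012],"rotation":[0,0,0]},{"slide":[0,0,0.014],"rotation":[0,0,0]},{"slide":[0,0,0.016],"rotation":[0,0,0]},{"slide":[0,0,0.018],"rotation":[0,0,0]},{"slide":[0,0,0.018],"rotation":[0,0,0]},{"slide":[0,0,0.018],"rotation":[0,0,0]}]'
python3 -m handwheel '[{"slide":[0,0,0.001],"rotation":[0,0,0]},{"slide":[0,0,0.002],"rotation":[0,0,0]},{"slide":[0,0,0.003],"rotation":[0,0,0]},{"slide":[0,0,0.004],"rotation":[0,0,0]},{"slide":[0,0,0.004],"rotation":[0,0,0]},{"slide":[0,0,0.004],"rotation":[0,0,0]},{"slide":[0,0,0.004],"rotation":[0,0,0]}]'
```

```text
t: 13.62
ee_pos: [525.6, -42.8, 86.9]
tcp_rot: [-180.0, 0.0, -175.0]
ft_force: [-1.1, 0.0, 4.7]
gripper_width: 0.2
finger_force: 2.1
t: 14.2
ee_pos: [525.6, -42.8, 83.3]
tcp_rot: [-180.0, 0.0, -175.0]
ft_force: [-3.8, 0.5, 9.4]
gripper_width: 0.4
finger_force: 4.7
```

```bash
python3 -m handwheel '[{"slide":[0,0,0.0005],"rotation":[0,0,0]},{"slide":[0,0,0.001],"rotation":[0,0,0]},{"slide":[0,0,0.001],"rotation":[0,0,0]},{"slide":[0,0,0.001],"rotation":[0,0,0]},{"slide":[0,0,0.001],"rotation":[0,0,0]}]'
python3 -m handwheel '[{"slide":[0,0,0.0005],"rotation":[0,0,0]},{"slide":[0,0,0.001],"rotation":[0,0,0]},{"slide":[0,0,0.001],"rotation":[0,0,0]},{"slide":[0,0,0.001],"rotation":[0,0,0]},{"slide":[0,0,0.001],"rotation":[0,0,0]}]'
```

```text
t: 14.62
ee_pos: [525.7, -42.8, 83.3]
tcp_rot: [-180.0, 0.0, -175.0]
ft_force: [-7.2, 1.8, 19.0]
gripper_width: 0.1
finger_force: 9.5
t: 15.03
ee_pos: [525.7, -42.8, 83.2]
tcp_rot: [-180.0, 0.0, -175.0]
ft_force: [-11.3, 2.8, 27.6]
gripper_width: 0.6
finger_force: 14.3
```

The tag is on its stop: the height holds at 83.2 while the force climbs. I'll lift clear and check.

```bash
python3 -m handwheel '[{"slide":[0,0,-0.004],"rotation":[0,0,0]},{"slide":[0,0,-0.015],"rotation":[0,0,0]},{"slide":[0,0,-0.04],"rotation":[0,0,0]},{"slide":[0,0,-0.07],"rotation":[0,0,0]},{"slide":[-0.03,0,-0.1],"rotation":[0,0,0]},{"slide":[-0.06,0,-0.13],"rotation":[0,0,0]},{"slide":[-0.09,0,-0.145],"rotation":[0,0,0]},{"slide":[-0.11,0,-0.145],"rotation":[0,0,0]},{"slide":[-0.11,0,-0.145],"rotation":[0,0,0]},{"slide":[-0.11,0,-0.145],"rotation":[0,0,0]},{"slide":[-0.11,0,-0.145],"rotation":[0,0,0]}]'
python3 - <<'E'
from h import *
from bench import manip
i=manip.capture("wrist");j=manip.capture("side")[110:300,270:400]
cv2.imwrite("pics/w5.png",np.hstack([i[:380,60:600],cv2.resize(j,(260,380),interpolation=2)]))
E
```

```text
t: 15.95
ee_pos: [634.3, -33.1, 225.2]
tcp_rot: [180.0, -0.1, -175.0]
ft_force: [0.7, -0.5, -0.4]
gripper_width: 0.1
finger_force: 0.0
```

View pics/w5.png

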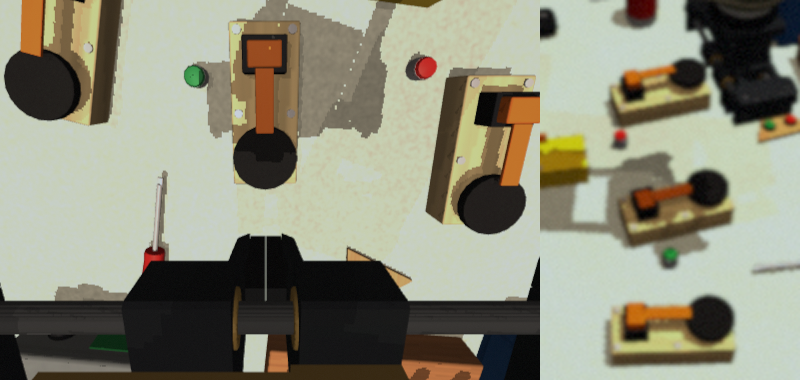

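The middle tag at (265,55) now sits down in its collar. In the side crop the left and right tags are still up, and the buttons and blocks haven't moved. I'll hand in.

```bash
python3 -c "
from bench import manip;print(manip.close_job())"
```

```text
the job is handed in; nothing more can be done
None
```

I pressed the pads left to right, about 6 mm each: left about 5 N, middle about 2 N, right about 8 N. The middle was softest, so I pushed its tag down to the stop and left it there, with the other two tags still up, and handed the job in at about 16 s with the arm clear.

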